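Present the measuring cone for reading

TASK

Someone has parked an ash bowl lid on top of the chrome measuring cone: lift the lid off and, without dropping it, set it down flat on the bare counter, knob up. Then draw the cone out of its grey holder and hold it with its middle over the middle of the tray of black stones, tipped to about 45 degrees with its small end lower than its handle and at least 10 cm above the counter, so that its ring marks can be read. Finish while still holding it there, still, in the gripper; do not let go, and leave the other things where they are.

Things in the scene. Friction and masses are not known exactly. Their poses are not given: they have to be found in the camera images.
- holder: Grey plastic block, 90 x 90 mm and 85 mm high, fixed to the counter, with an upright bore of 25 mm diameter through its middle in which the measuring cone stands. Origin: centre of its underside, on the counter; z up.
- gauge: Chrome measuring cone, 130 mm long, 0.16 kg: cone part 75 mm long, 8 to 22 mm diameter; collar 40 mm diameter, 5 mm thick; round handle 30 mm diameter, 50 mm long. Stands loose in the holder, small end down, collar on the holder's top, handle 90 to 140 mm above the counter. Comes straight up, out after 75 mm. Origin: centre of the small end; z along its axis to the handle (up at the start).
- gauge_mid (a point): Point on the measuring cone's axis at the middle of its length, 65 mm from the small end.
- gauge_tip (a point): Centre of the measuring cone's small end.
- lid: Ash bowl lid, 116 mm diameter, 0.10 kg: flat top 8 mm thick, rim 6 mm wide hanging 16 mm below it (24 mm in all, hollow below), round knob 26 mm diameter, 26 mm high on top (24 to 50 mm above the rim's lower edge). At the start sits loose like a hat on the cone's handle, rim edge 124 mm above the counter. Origin: centre of the rim's lower edge (z = 0 on the counter); z up through the knob.
- tray: Plywood tray of black glass stones, 200 mm (its x) by 160 mm (its y), 30 mm high, stones no higher than the walls, fixed to the counter. Origin: centre of its underside; z up.
- bowl: Bystander: open ash bowl, 124 mm diameter, 85 mm high, loose. Origin: centre of its underside.
- jar: Bystander: glass jar with a metal cap, 64 mm diameter, 95 mm high, loose. Origin: centre of its underside.
- carton: Bystander: cardboard box 90 x 100 mm, 60 mm high, loose. Origin: centre of its underside. (A fixed grey grading machine, 230 mm high with a red button, also stands farther to the right, more than 0.45 m from the middle line; not needed.)

How it is judged (in metres and radians):
On the way, in this order (a step that is already met when the one before it is completed fails the run):
1. the lid lies flat on the counter, knob up and let go, while the cone still stands in its holder (height (world z) of lid below 0.01 m and angle between lid's own z axis and vertical below 0.12 rad and linear speed of lid below 0.03 m/s and contact force between lid and the fingers below 0.1 N and distance between gauge_tip and holder below 0.02 m and angle between gauge's own z axis and vertical below 0.15 rad), for 0.2 s.
2. the cone has been drawn out of the holder and is held in the gripper (height (world z) of gauge_tip above 0.09 m and contact force between gauge and the fingers above 2 N), for 0.1 s.
At the end, for the whole second after the job is handed in: For the last second the gripper alone holds the cone still: axis 27 to 63 deg from upright, small end lower and over 100 mm above the counter, its middle within 55 mm of the tray centre (horizontally). The lid lies flat on the counter (7 deg), knob up, at rest, not touched (height (world z) of lid below 0.01 m and angle between lid's own z axis and vertical below 0.12 rad and linear speed of each of lid, gauge below 0.03 m/s and contact force between lid and the fingers below 0.1 N and angle between gauge's own z axis and vertical between 0.47 and 1.1 rad and height (world z) of gauge_tip above 0.1 m and horizontal distance between gauge_mid and tray below 0.055 m and contact force between gauge and the fingers above 2 N and contact force between gauge and holder below 0.2 N and contact force between gauge and tray below 0.2 N and contact force between gauge and lid below 0.2 N and angular speed of gauge below 0.2 rad/s); the arm keeps its last pose, push and grip.
It fails at once if the lid is tipped over (angle between lid's own z axis and vertical above 0.8 rad).
It fails at once if the lid is dropped: it comes down on the counter faster than 0.6 m/s (height (world z) of lid below 0.02 m and linear speed of lid above 0.6 m/s).
It fails at once if the bowl is shifted by more than 30 mm (distance of bowl from where it was at the start of the episode above 0.03 m).
It fails at once if the jar is shifted by more than 30 mm (distance of jar from where it was at the start of the episode above 0.03 m).
It fails at once if the carton is shifted by more than 30 mm (distance of carton from where it was at the start of the episode above 0.03 m).
It also fails if it takes over 61 s, if anything falls off the work surface, if the arm or the gripper's body presses on something with over 40 N, if the wrist force passes 120 N, or if a joint passes its speed limit or range.

ROBOT

A 6-joint arm with a two-finger parallel gripper is mounted at the origin on the work surface. World frame = base frame: x ahead of the robot, y to its left, z up, the work surface at z = 0. Lengths are in mm, angles in rad, forces in N, time in s.
With the tool pointing down it reaches from about 275 to 725 mm from the base axis. Payload 15.9 kg.
Tool frame: the origin (TCP) lies midway between the tips of the shut fingers; the grasp point (between the pads) lies 19 mm behind it; z points along the fingers, y is the line along which they close (so a half turn about z gives the same grasp; the last joint's range is limited). The gripper opens to 85 mm and grips with 20 to 120 N. Pads are 22 mm wide; open, the fingers measure 114 mm over their backs; the gripper's body (76 mm by 85 mm) begins 54 mm behind the grasp point. The pads swing forward as they close: fully open they stand 13 mm farther back than shut.
Start: joints at [-1.212, 0.213, -0.034, 1.323, 0, 1.571], TCP at [175.569, -468.146, 231.306] pointing down, gripper open.
Joint ranges: [-2.98, 2.98], [-0.74, 1.72], [-1.14, 1.35], [-2.1, 2.04], [-1.57, 1.44], [-3.14, 3.14]. Speed limits (rad/s): [1.89, 1.89, 2.39, 2.57, 3.14, 3.14].

INTERFACE

Orientations are given as a unit quaternion [w, x, y, z].
In Python, from workcell import env gives the robot as it stands.
- The arm moves only by the tool play_rows, never from a script. Its argument "deltas" is a list that holds one entry, the list of rows, each a list of 5 numbers: the shift along the tool's x, y, z in cm, then the turn about the tool's z in rad, then the opening, from 0 (shut) to 1 (fully open). In form: [[[dx, dy, dz, yaw, hand], ...]]. A call has 1 to 12 rows; each row shifts and turns the commanded pose from where the row before left it, along the tool's axes as they then stand; what a row does not reach is not made up. A row lasts 1/8 s, in which the tool goes at most 62.5 mm and 10.7 degrees, less where a joint would pass 70% of its speed; a pose out of reach is approached as far as the arm can. A call is refused whole if a number of a shift passes 6.25 or a number of a turn 0.188, either way. A call with a gripper value outside its range is refused whole. The fingers move at their own pace and stop on an object; the grip force is fixed at half the most. Time passes only in rows, so rows that do not move let the fingers close. It gives the time, the measured TCP pose, the force, the opening and the grip force at its end, in the units of the state.
- env.get_state(): the state, without advancing time (a new reading comes with each control period).
- env.get_image(name): name is "scene" or "side" or "wrist"; returns a dict with "img" (400x640x3 uint8, red, green, blue), "mtx" (3x3 intrinsics, pixels), "dist" ([k1, k2, p1, p2, k3] as OpenCV has them; the pictures are not rectified), "rvec" (rotation vector, rad) and "tvec" (3), from world to camera coordinates, as OpenCV has them; the wrist camera has in their place "hand_eye" (4x4, takes a point from camera to tool coordinates, whose origin is the TCP and whose axes are the flange's). Camera axes: x right, y down, z forward; pixel columns grow to the right and rows downward; lengths in mm; the calibration is good to about 2 mm. A picture is of the moment at which its call begins: read the wrist's pose just before it. There is no depth.
- env.hand_in(): hands the job in; it is judged then, once.
Trained networks look in the newest picture that a camera, given by its name, has taken for a name from the list of things; names that differ only in an ending like _2 or _b are one class to them, and where a whole thing is asked for, a point or a joint stands for the part that bears it (a point fixed in the world has none). Each returns a list of dicts, best first, with "p" (0 to 1); they miss things now and then, are a little off and sometimes report something else, mostly with a low value. They report only what shows in the picture. A call takes as long as a camera call.
- env.spot_in(camera, name): "pixel" ([column, row] in pixels, amid what is visible of it).
- env.regions_of(camera, name): "region" (400x640 bool, what is visible of it) and "pixel" ([column, row] in pixels, amid what is visible of it).
- env.spot_point(camera, name): "pixel" ([column, row] in pixels: a listed point, or the origin of a listed thing).
The state is a dict: "time_s": time; "joints": joint angles; "dq": joint speeds; "joint_efforts": joint torques, N m; "eef_pos": TCP position; "tool_rot": TCP orientation; "ft_force": force on the tool from outside, world axes, zero at the start; "moment": the same for the moment, N m; "gripper_width": opening from 0.0 (shut) to 1.0 (fully open); "grasp_force": force on a finger pad.
Only numpy, scipy, OpenCV 4.12 (cv2) and the standard library are available. Lean on these libraries where they do the work, as an engineer would, in place of code of your own. Each camera call takes 0.05 s, during which the arm holds its last target. There are 200 camera calls.

## Working session

There is one attempt and no reset: what is moved stays moved. The work goes in short steps, Python scripts to look and compute and a tool call to move; the robot and the scene stay as the last step left them, time stands still between calls to the robot, and variables do not carry over. Pictures are saved under pics/ and viewed, at most 10 in all, crops included, and the job is handed in when it is done.

Besides the shell and the picture viewer there is one more tool, called as a command line: name --argument value ..., lists and objects as JSON in quotes. play_rows: Moves the arm, as the interface text tells. Its arguments: {"type":"object","properties":{"deltas":{"type":"array","items":{"type":"array","items":{"type":"array","items":{"type":"number"}}}}},"required":["deltas"]}

```bash
mkdir -p pics; cat > h.py <<'E'
import numpy as np, cv2
from workcell import env
from scipy.spatial.transform import Rotation as R
def cam(n):
    s=env.get_state(); d=env.get_image(n)
    if 'hand_eye' in d:
        q=s['tool_rot']; T=np.eye(4); T[:3,:3]=R.from_quat([q[1],q[2],q[3],q[0]]).as_matrix(); T[:3,3]=s['eef_pos']
        C=T@np.array(d['hand_eye']); Rw=C[:3,:3].T; t=-Rw@C[:3,3]
    else:
        Rw=cv2.Rodrigues(np.array(d['rvec'],float))[0]; t=np.array(d['tvec'],float).ravel()
    d['R'],d['t']=Rw,t
    return d
def ray(d,px):
    u=cv2.undistortPoints(np.array([[px]],float),np.array(d['mtx']),np.array(d['dist']))[0,0]
    v=d['R'].T@np.array([u[0],u[1],1]); o=-d['R'].T@d['t']; return o,v/np.linalg.norm(v)
def at_z(d,px,z):
    o,v=ray(d,px); return o+v*(z-o[2])/v[2]
def proj(d,P):
    return cv2.projectPoints(np.array(P,float).reshape(-1,1,3),cv2.Rodrigues(d['R'])[0],d['t'],np.array(d['mtx']),np.array(d['dist']))[0][:,0]
def tri(obs):
    A=np.zeros((3,3));b=np.zeros(3)
    for d,px in obs:
        o,v=ray(d,px);M=np.eye(3)-np.outer(v,v);A+=M;b+=M@o
    return np.linalg.solve(A,b)
def save(d,n): cv2.imwrite('pics/'+n,d['img'][:,:,::-1])
E
python3 - <<'E'
from h import *
D={n:cam(n) for n in('scene','side')}
for n in D: save(D[n],n+'0.png')
Z=dict(holder=0,lid=124,tray=0,bowl=0,jar=0,carton=0)
for k,z in Z.items():
    ob=[]
    for n in D:
        r=env.spot_point(n,k)
        if r:
            print(k,n,np.round(r[0]['pixel']),round(r[0]['p'],2),at_z(D[n],r[0]['pixel'],z).round(0)); ob.append((D[n],r[0]['pixel']))
    if len(ob)>1: print('   tri',tri(ob).round(1))
s=env.get_state();print(s['time_s'],s['tool_rot'])
cv2.imwrite('pics/both0.png',cv2.resize(np.hstack([D['scene']['img'],D['side']['img']])[:,:,::-1],(800,250)))
E
```

```text
holder scene [405. 212.] 0.91 [481. 129.   0.]
holder side [264. 213.] 0.89 [484. 122.   0.]
   tri [481.5 128.4  -3.2]
lid scene [418. 182.] 0.75 [477. 132. 124.]
lid side [349. 184.] 0.7 [685.  18. 124.]
   tri [607.4 100.8 148.5]
tray scene [266. 143.] 0.7 [ 543. -234.    0.]
tray side [296. 320.] 0.77 [ 536. -242.    0.]
   tri [ 537.9 -237.6   -6.6]
bowl scene [281. 264.] 0.61 [751.   2.  -0.]
bowl side [378. 225.] 0.69 [761.  17.   0.]
   tri [755.1   4.9   9.9]
jar scene [375. 324.] 0.81 [725. 228.   0.]
jar side [347. 186.] 0.9 [727. 229.   0.]
   tri [725.8 228.2   0.8]
carton scene [209. 198.] 0.65 [ 738. -228.    0.]
carton side [408. 305.] 0.69 [ 744. -240.    0.]
   tri [ 741.5 -233.    -5. ]
0.7 [-8.82817544e-06  9.83948898e-01  1.78450460e-01 -4.45436222e-06]
```

View pics/scene0.png

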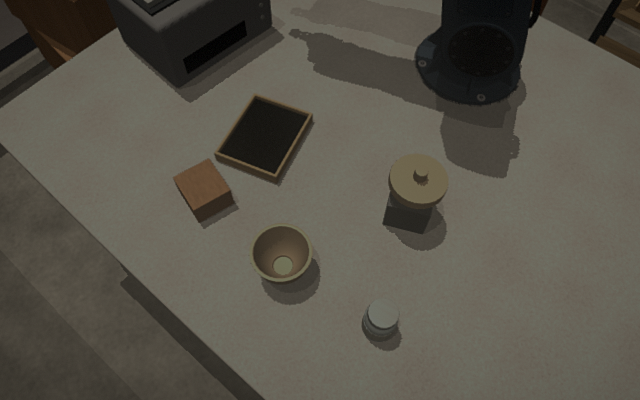

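View pics/side0.png

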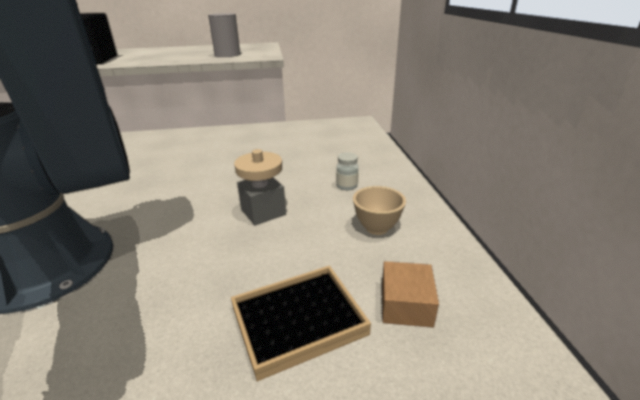

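play_rows --deltas '[[[2.8, -2.6, -0.6, 0, 1], [3.5, -3.2, -0.6, 0, 1], [3.5, -3.2, -0.6, 0, 1], [3.5, -3.2, -0.6, 0, 1], [3.5, -3.2, -0.6, 0, 1], [3.5, -3.2, -0.6, 0, 1], [3.5, -3.2, -0.6, 0, 1], [3.5, -3.2, -0.6, 0, 1], [3.5, -3.2, -0.6, 0, 1], [3.5, -3.2, -0.6, 0, 1], [3.5, -3.2, -0.6, 0, 1], [3.5, -3.2, -0.6, 0, 1]]]'

```text
time_s: 2.2
eef_pos: [430.0, 32.4, 303.6]
tool_rot: [0.0, 0.984, 0.179, 0.0]
ft_force: [0.7, -0.0, -0.3]
gripper_width: 1.003
grasp_force: 0.0
```

```bash
python3 - <<'E'
from h import *
D={n:cam(n) for n in('scene','side','wrist')}
import pickle; pickle.dump(D,open('d1.pkl','wb'))
save(D['wrist'],'w1.png')
print('eef proj',proj(D['wrist'],[env.get_state()['eef_pos']]))
for n,px in(('scene',(421,180)),('side',(259,163))):
  pass
for n in D:
  for k in('lid','holder','gauge'):
    r=env.regions_of(n,k)
    if r:
      m=r[0]['region']; ys,xs=np.nonzero(m)
      c,rad=cv2.minEnclosingCircle(np.argwhere(m)[:,::-1].astype(np.float32))
      print(n,k,round(r[0]['p'],2),xs.min(),xs.max(),ys.min(),ys.max(),np.round(c),round(rad), at_z(D[n],c,148).round(0))
E
```

```text
eef proj [[323.67594306 261.34409011]]
scene lid 0.9 387 448 153 208 [418. 181.] 31 [490. 135. 148.]
scene holder 0.84 382 432 195 233 [407. 215.] 26 [565. 161. 148.]
side lid 0.71 235 282 149 179 [258. 165.] 24 [484. 102. 148.]
side holder 0.81 237 286 177 223 [262. 198.] 29 [490. -53. 148.]
side gauge 0.44 253 267 179 186 [260. 183.] 7 [487.  11. 148.]
wrist lid 0.61 181 306 24 155 [242.  90.] 67 [485. 132. 148.]
wrist holder 0.49 292 305 50 134 [296.  92.] 42 [501.  85. 148.]
```

View pics/w1.png

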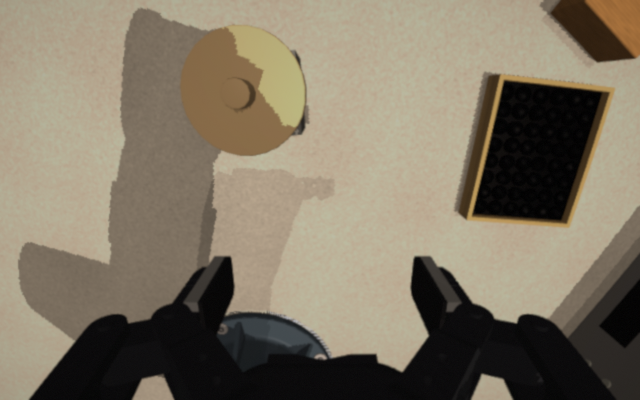

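```bash
python3 - <<'E'
from h import *
import pickle; D=pickle.load(open('d1.pkl','rb')); w=D['wrist']
print('disc',at_z(w,(243.5,90),148),'knobtop',at_z(w,(234.5,93.5),174),'scene knob',at_z(D['scene'],(420.5,171),174),'tri',tri([(D['scene'],(420.5,171)),(D['side'],(258,151)),(w,(234.5,93.5))]))
o=-w['R'].T@w['t'];print('cam',o)
# tray corners z=30
c=[(500,74),(613,88),(569,226),(459,215)]
P=[at_z(w,p,30) for p in c];print(np.round(P),np.mean(P,0))
for a,b in zip(P,P[1:]):print(np.linalg.norm(a-b),np.degrees(np.arctan2(*(b-a)[[1,0]])))
E
```

```text
disc [485.29425681 130.63910965 148.        ] knobtop [481.77154325 130.86732644 174.        ] scene knob [483.75050892 132.0200465  174.        ] tri [483.06962872 131.45817834 171.68405096]
cam [505.45542364  61.8581271  444.96738279]
[[ 612. -138.   30.]
 [ 655. -289.   30.]
 [ 467. -345.   30.]
 [ 424. -180.   30.]] [ 539.67591462 -238.05132544   30.        ]
156.7609420297381 -74.05671181788806
196.01607404149289 -163.23280553350546
171.04955877265309 104.75688970350393
```

play_rows --deltas '[[[2.1, -1.8, 1, 0, 1], [2.1, -1.9, 1.5, 0, 1], [2.1, -1.8, 2, 0, 1], [2.1, -1.8, 2.5, 0, 1], [0, 0, 3, 0, 1], [0, 0, 2.8, 0, 1], [0, 0, 1.5, 0, 1], [0, 0, 1, 0, 1], [0, 0, 0, 0, 1]]]'

```text
time_s: 3.92
eef_pos: [482.6, 128.5, 150.3]
tool_rot: [0.0, 0.984, 0.178, -0.0]
ft_force: [0.2, 0.8, 0.3]
gripper_width: 1.003
grasp_force: 0.0
```

```bash
python3 - <<'E'
from h import *
w=cam('wrist');save(w,'w2.png');print(env.get_state()['eef_pos'],proj(w,[[483.5,131,174],[483.5,131,148]]))
E
```

```text
[482.83383095 128.63890916 150.86716173] [[316.65004962 282.48883264]
 [317.4634123  253.93677974]]
```

View pics/w2.png

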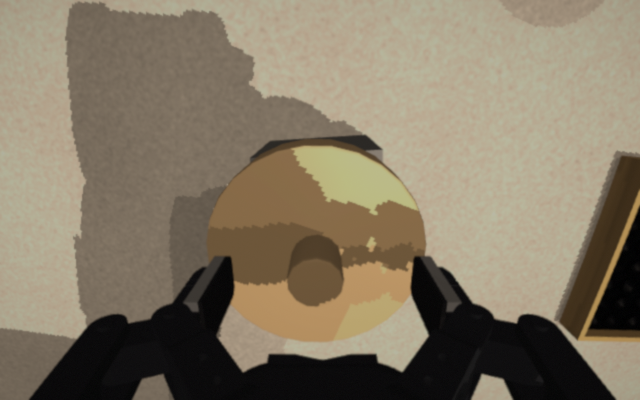

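play_rows --deltas '[[[0.15, -0.2, 0, 0, 1], [0, 0, 0, 0, 0.5], [0, 0, 0, 0, 0.2], [0, 0, 0, 0, 0], [0, 0, 0, 0, 0], [0, 0, 0, 0, 0], [0, 0, 0, 0, 0], [0, 0, 0, 0, 0]]]'

```text
time_s: 4.97
eef_pos: [483.4, 131.1, 150.5]
tool_rot: [-0.0, 0.984, 0.178, 0.0]
ft_force: [-0.4, 0.9, 6.2]
gripper_width: 0.278
grasp_force: 59.5
```

play_rows --deltas '[[[0, 0, -0.5, 0, 0], [0, 0, -1, 0, 0], [0, 0, -2, 0, 0], [0, 0, -2, 0, 0], [-0.7, 1.2, 0, 0, 0], [-1.6, 2.6, 0, 0, 0], [-2, 3.3, 0, 0, 0], [-2, 3.3, 0, 0, 0], [-1.6, 2.6, 0, 0, 0], [-0.9, 1.5, 0, 0, 0], [-0.3, 0.4, 0, 0, 0], [0, 0, 0, 0, 0]]]'

```text
time_s: 6.48
eef_pos: [450.1, -40.5, 205.0]
tool_rot: [-0.0, 0.984, 0.178, -0.0]
ft_force: [-0.1, 0.8, -2.0]
gripper_width: 0.279
grasp_force: 59.0
```

```bash
python3 - <<'E'
from h import *
D={n:cam(n)for n in('scene','side')};w=D['scene'];s=D['side']
cv2.imwrite('pics/p3.png',np.hstack([cv2.resize(w['img'][70:270,250:550],(400,267)),cv2.resize(s['img'][80:380,150:450],(400,267))])[:,:,::-1]);print(env.get_state()['eef_pos'])
ob=[]
for n in D:
  for k in('gauge','lid'):
    r=env.spot_in(n,k); print(n,k,r[:1])
E
```

```text
[450.34075659 -39.9756396  205.13901672]
scene gauge [{'pixel': [416.8, 189.7], 'p': 0.73}]
scene lid [{'pixel': [360.4, 114.4], 'p': 0.64}]
side gauge []
side lid [{'pixel': [234.6, 178.5], 'p': 0.66}]
```

View pics/p3.png

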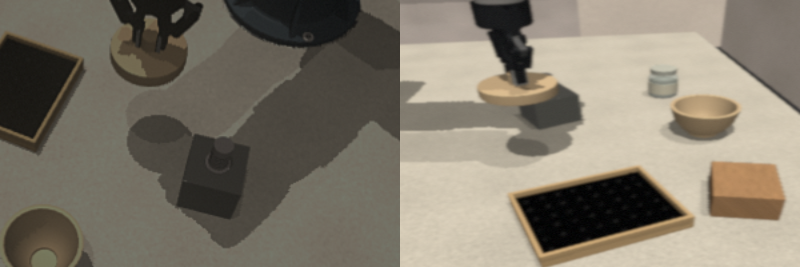

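play_rows --deltas '[[[0, 0, 1.5, 0, 0], [0, 0, 3, 0, 0], [0, 0, 3.5, 0, 0], [0, 0, 3.5, 0, 0], [0, 0, 2.5, 0, 0], [0, 0, 1.5, 0, 0], [0, 0, 1, 0, 0], [0, 0, 0.5, 0, 0], [0, 0, 0.4, 0, 0], [0, 0, 0.2, 0, 0], [0, 0, 0, 0, 0]]]'

```text
time_s: 8.15
eef_pos: [450.5, -40.4, 29.4]
tool_rot: [0.0, 0.984, 0.178, 0.0]
ft_force: [-0.0, 1.1, -0.3]
gripper_width: 0.279
grasp_force: 59.0
```

play_rows --deltas '[[[0, 0, 0.1, 0, 0], [0, 0, 0.1, 0, 0], [0, 0, 0.1, 0, 0], [0, 0, 0, 0, 0]]]'

```text
time_s: 8.65
eef_pos: [450.5, -40.3, 26.6]
tool_rot: [-0.0, 0.984, 0.178, 0.0]
ft_force: [-3.3, 1.6, 7.3]
gripper_width: 0.283
grasp_force: 59.8
```

play_rows --deltas '[[[0, 0, 0, 0, 0.35], [0, 0, 0, 0, 0.5], [0, 0, 0, 0, 0.7], [0, 0, 0, 0, 0.8], [0, 0, 0, 0, 0.8], [0, 0, -1, 0, 0.8], [0, 0, -3, 0, 0.8], [0, 0, -4, 0, 0.8], [0, 0, -5, 0, 1], [0, 0, -4, 0, 1], [0, 0, -1, 0, 1], [0, 0, 0, 0, 1]]]'

```text
time_s: 10.15
eef_pos: [450.6, -40.4, 206.7]
tool_rot: [0.0, 0.984, 0.178, 0.0]
ft_force: [0.2, 0.4, -0.8]
gripper_width: 1.0
grasp_force: 0.0
```

```bash
python3 - <<'E'
from h import *
import pickle
D={n:cam(n)for n in('scene','side','wrist')};w=D['scene'];s=D['side'];pickle.dump(D,open('d2.pkl','wb'))
x=np.hstack([cv2.resize(w['img'][70:270,250:550],(400,267)),cv2.resize(s['img'][80:380,150:450],(400,267))])
y=np.hstack([cv2.resize(w['img'][150:250,350:500],(400,267),interpolation=cv2.INTER_CUBIC),cv2.resize(D['wrist']['img'],(400,267))])
cv2.imwrite('pics/p4.png',np.vstack([x,y])[:,:,::-1])
for n in D:
  for k in('gauge','lid'):
    r=env.spot_point(n,k); 
    if r: print(n,k,r[0]['p'],r[0]['pixel'],at_z(D[n],r[0]['pixel'],0))
E
```

```text
scene gauge 0.92 [407.0, 210.8] [475.46816431 131.17029434   0.        ]
scene lid 0.73 [352.3, 158.7] [444.388695   -47.78664854   0.        ]
side lid 0.62 [246.6, 254.7] [442.38236401 -43.15016661   0.        ]
wrist lid 0.92 [321.5, 171.1] [447.28686511 -40.91398404   0.        ]
```

View pics/p4.png

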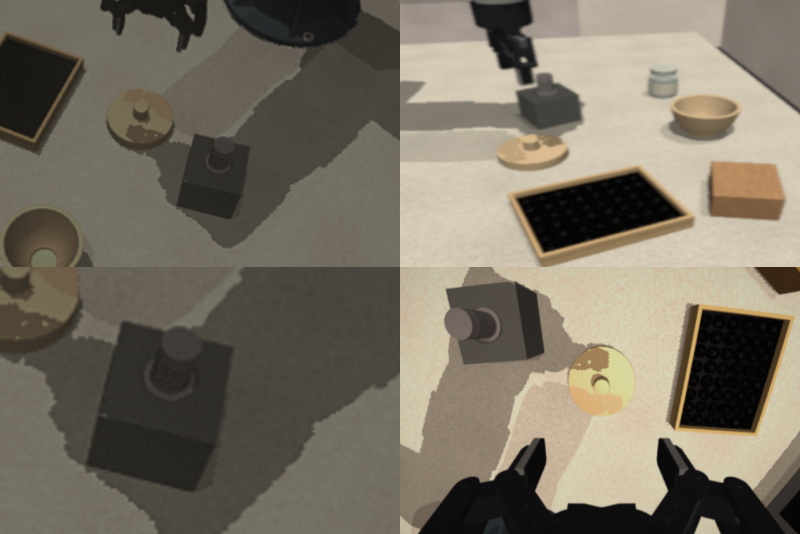

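```bash
python3 - <<'E'
from h import *
import pickle; D=pickle.load(open('d2.pkl','rb'))
print(at_z(D['wrist'],(99,84.5),140),at_z(D['scene'],(417.9,178.5),140),tri([(D['wrist'],(99,84.5)),(D['scene'],(417.9,178.5))]))
# holder top corners wrist
for p in [(447,290),(516,282),(530,352),(465,362)]: print(at_z(D['wrist'],((p[0]-400)*1.6,(p[1]-267)*1.5),85))
E
```

```text
[481.99688713 124.13709431 140.        ] [479.15179114 130.72840503 140.        ] [478.80482241 128.97628197 135.28201081]
[501.67440188 185.1589633   85.        ]
[538.71637133 103.72969988  85.        ]
[467.94702967  67.31392407  85.        ]
[424.70641564 149.06505121  85.        ]
```

play_rows --deltas '[[[0.8, -1.2, 0, 0, 1], [1.6, -2.6, 0, 0, 1], [2, -3.4, 0, 0, 1], [2, -3.4, 0, 0, 1], [1.6, -2.6, 0, 0, 1], [0.8, -1.4, 0, 0, 1], [0, 0, 0, 0, 1], [0, 0, 1.7, 0, 1]]]'

```text
time_s: 11.6
eef_pos: [482.1, 126.8, 190.0]
tool_rot: [0.0, 0.984, 0.178, 0.001]
ft_force: [0.5, 0.1, 0.5]
gripper_width: 1.0
grasp_force: 0.0
```

```bash
python3 - <<'E'
from h import *
w=cam('wrist');e=np.array(env.get_state()['eef_pos']);print(e)
cv2.imwrite('pics/w5.png',w['img'][:,:,::-1])
print(proj(w,[[481.5,127.5,140]]))
E
```

```text
[480.89759207 126.34911453 187.32064302]
[[320.23784445 222.2250206 ]]
```

View pics/w5.png

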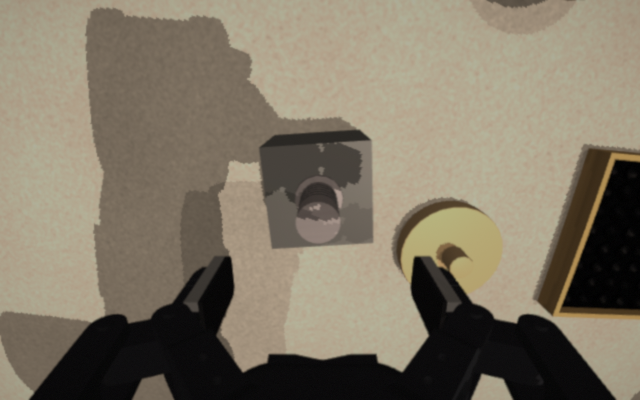

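play_rows --deltas '[[[0, -0.1, 1, 0, 1], [0, 0, 2.5, 0, 1], [0, 0, 2.5, 0, 1], [0, 0, 2, 0, 1], [0, 0, 1, 0, 1], [0, 0, 0, 0, 1], [0, 0, 0, 0, 0.5], [0, 0, 0, 0, 0.2], [0, 0, 0, 0, 0], [0, 0, 0, 0, 0], [0, 0, 0, 0, 0], [0, 0, 0, 0, 0]]]'

```text
time_s: 13.15
eef_pos: [481.4, 128.2, 99.9]
tool_rot: [-0.0, 0.984, 0.178, 0.0]
ft_force: [-1.7, -0.9, 6.6]
gripper_width: 0.341
grasp_force: 58.7
```

play_rows --deltas '[[[0, 0, -0.8, 0, 0], [0, 0, -1.5, 0, 0], [0, 0, -2, 0, 0], [0, 0, -1.5, 0, 0], [0, 0, 0, 0, 0], [-0.8, 0, 0, 0, 0], [-0.8, 0, 0, 0, 0], [-0.8, 0, 0, 0, 0], [-0.8, 0, 0.1, 0, 0], [-0.8, 0, 0.1, 0, 0], [0, 0, 0, 0, 0]]]'

```text
time_s: 14.52
eef_pos: [443.0, 113.8, 155.2]
tool_rot: [0.0, 0.984, 0.178, -0.0]
ft_force: [1.1, 0.7, -0.4]
gripper_width: 0.336
grasp_force: 60.8
```

```bash
python3 - <<'E'
from h import *
D={n:cam(n)for n in('wrist','side','scene')}
cv2.imwrite('pics/w6.png',np.hstack([cv2.resize(D['wrist']['img'],(400,267)),cv2.resize(D['side']['img'][60:260,130:430],(400,267))])[:,:,::-1])
s=env.get_state();print(s['eef_pos'],s['ft_force'],s['moment'])
E
```

```text
[443.39754619 114.00594922 155.1327053 ] [ 0.07867667  1.00011604 -1.21071321] [ 0.13488531 -0.16990991  0.00645963]
```

View pics/w6.png

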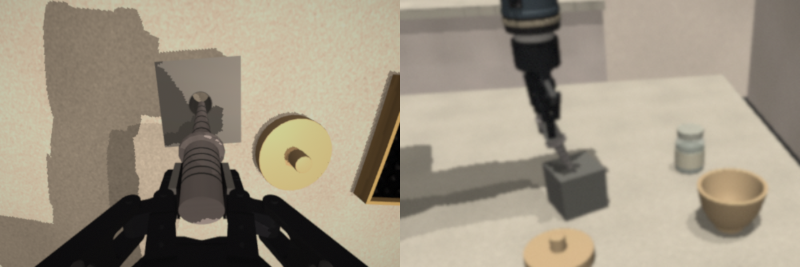

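play_rows --deltas '[[[-0.8, 0, 0.3, 0, 0], [-0.8, 0, 0.4, 0, 0], [-0.8, 0, 0.5, 0, 0], [-0.8, 0, 0.6, 0, 0], [-0.6, 0, 0.5, 0, 0], [0, 0, 0, 0, 0], [-0.7, 0, -0.7, 0, 0], [-1.5, 0, -1.5, 0, 0], [-1.5, 0, -1.5, 0, 0], [0, 0, -3, 0, 0], [0, 0, -2, 0, 0], [0, 0, 0, 0, 0]]]'

```text
time_s: 16.18
eef_pos: [373.6, 87.7, 220.2]
tool_rot: [0.0, 0.984, 0.178, 0.001]
ft_force: [1.2, -0.6, -2.1]
gripper_width: 0.338
grasp_force: 61.1
```

```bash
python3 - <<'E'
from h import *
D={n:cam(n)for n in('wrist','side','scene')}
cv2.imwrite('pics/w7.png',np.vstack([np.hstack([cv2.resize(D['wrist']['img'],(400,267)),cv2.resize(D['side']['img'][60:260,130:430],(400,267))]),cv2.resize(D['scene']['img'][50:250,200:500],(800,533))[100:367]])[:,:,::-1])
s=env.get_state();print(s['eef_pos'],s['grasp_force'])
ob={}
for n in D:
  for k in('gauge_tip','gauge_mid'):
    r=env.spot_point(n,k)
    if r: print(n,k,r[0]); ob.setdefault(k,[]).append((D[n],r[0]['pixel']))
for k in ob:
  if len(ob[k])>1: print(k,tri(ob[k]))
E
```

```text
[372.76592278  87.55126407 218.35830961] 61.083433628082275
wrist gauge_tip {'pixel': [321.2, 95.7], 'p': 0.72}
wrist gauge_mid {'pixel': [321.1, 185.9], 'p': 0.81}
side gauge_tip {'pixel': [244.3, 159.2], 'p': 0.67}
side gauge_mid {'pixel': [218.7, 143.2], 'p': 0.69}
scene gauge_tip {'pixel': [422.5, 157.8], 'p': 0.76}
scene gauge_mid {'pixel': [432.8, 127.1], 'p': 0.73}
gauge_tip [449.22371394 115.42417091 161.01655665]
gauge_mid [404.7924951  100.6532282  208.43360047]
```

View pics/w7.png

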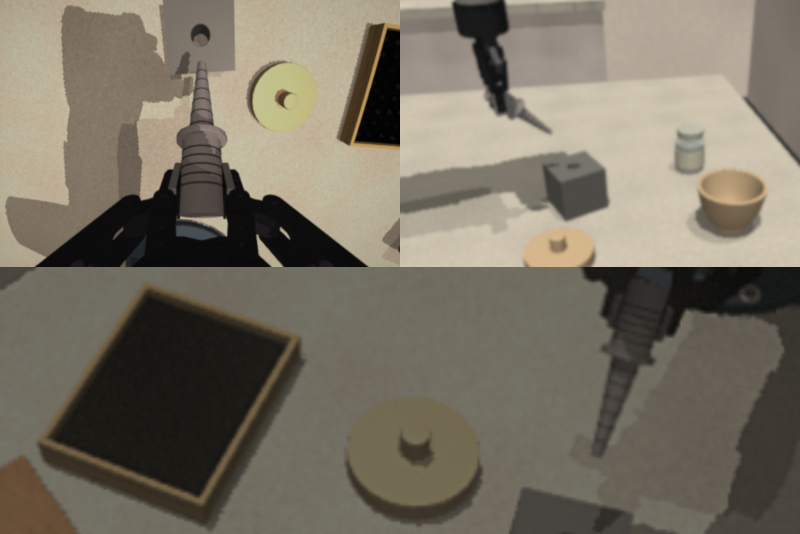

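play_rows --deltas '[[[0, 0.8, 0, 0, 0], [0.1, 2, 0, 0, 0], [0.1, 3.2, 0, 0, 0], [0.1, 4, 0, 0, 0], [0.1, 4.4, 0, 0, 0], [0.1, 4.4, 0, 0, 0], [0.1, 4.4, 0, 0, 0], [0, 4.4, 0, 0, 0], [0, 4, 0, 0, 0], [0, 2.8, 0, 0, 0], [0, 1.5, 0, 0, 0], [0, 0.5, 0, 0, 0]]]'

```text
time_s: 18.12
eef_pos: [506.8, -251.4, 219.0]
tool_rot: [-0.0, 0.984, 0.178, -0.0]
ft_force: [0.5, -0.3, -2.2]
gripper_width: 0.338
grasp_force: 61.1
```

play_rows --deltas '[[[0, 0, 0, 0, 0], [0, 0, 0, 0, 0], [0, 0, 0, 0, 0], [0, 0, 0, 0, 0]]]'

```text
time_s: 18.62
eef_pos: [506.9, -250.7, 219.5]
tool_rot: [0.0, 0.984, 0.179, 0.0]
ft_force: [0.0, 0.2, -2.7]
gripper_width: 0.335
grasp_force: 61.1
```

```bash
python3 - <<'E'
from h import *
D={n:cam(n)for n in('wrist','side','scene')}
cv2.imwrite('pics/w8.png',np.hstack([cv2.resize(D['scene']['img'],(400,267)),cv2.resize(D['side']['img'],(400,267))])[:,:,::-1])
s=env.get_state();print(s['eef_pos'],s['grasp_force'],s['dq'])
ob={}
for n in D:
  for k in('gauge_tip','gauge_mid'):
    r=env.spot_point(n,k)
    if r: print(n,k,r[0]); ob.setdefault(k,[]).append((D[n],r[0]['pixel']))
for k in ob:
  if len(ob[k])>1: print(k,tri(ob[k]))
E
```

```text
[ 506.9165306  -250.86632663  219.36072481] 61.050485372543335 [-0.00137539  0.00296018  0.00177077 -0.00097197 -0.00041908 -0.00012619]
wrist gauge_tip {'pixel': [322.0, 96.2], 'p': 0.56}
wrist gauge_mid {'pixel': [319.6, 187.7], 'p': 0.7}
side gauge_tip {'pixel': [320.7, 239.0], 'p': 0.65}
side gauge_mid {'pixel': [290.6, 221.9], 'p': 0.94}
scene gauge_tip {'pixel': [248.6, 111.5], 'p': 0.68}
scene gauge_mid {'pixel': [260.1, 78.4], 'p': 0.65}
gauge_tip [ 583.88451508 -224.52644649  161.99653084]
gauge_mid [ 537.09902632 -236.83415003  210.17351966]
```

View pics/w8.png

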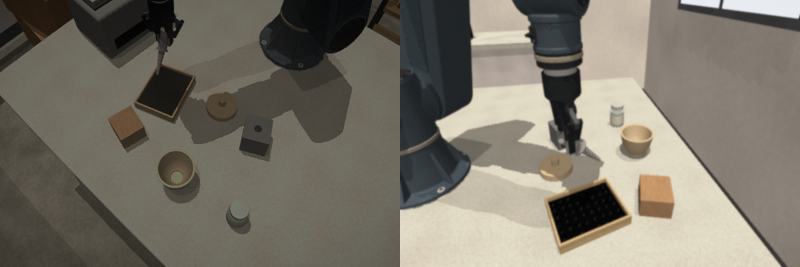

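The cone is held still at about 45 degrees over the tray: its middle measures (537, -237) against the tray centre (539, -238), with the tip 162 mm up. The lid lies flat on the counter, so I'm handing in.

```bash
python3 -c "
from workcell import env
print(env.hand_in())"
```

```text
the job is handed in; nothing more can be done
None
```

The job is handed in, verdict not reported: the lid lies flat on the counter, knob up, and the gripper holds the cone still at about 45°, small end down and 162 mm up, its middle about 2 mm from the tray centre by camera measurement.

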